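# Fit the exhaust filter to the bench vacuum pump

### The job

Fit the exhaust filter to the vacuum pump: take the white filter with the green cap from the blue stand, push its stem straight into the coupling on the pump's sloping panel until it is fully home and the thumb latch has snapped back out, then let go. Leave the red plug and everything else on the bench where it is.

Things in the scene. Friction and masses are not known exactly. Their poses are not given: they have to be found in the camera images.
- filter_center (a point): The exhaust filter, loose, 70 to 120 g: a white cylinder 42 mm wide with a green vented cap 41 mm wide. The point is on its axis, 26 mm above the underside of its 36 mm wide shoulder and 27 mm below the cap's top; z points from stem to cap, yaw means nothing. It is 41 to 42 mm wide from 7 to 53 mm above that underside. It stands upright, stem down, in a hole of the stand.
- filter_tip (a point): Tip of the filter's stem, on its axis, 36 mm below the shoulder's underside (62 mm below filter_center); z as filter_center. From the shoulder down the stem is 18 mm wide for 14 mm, a lock groove 11 mm wide for 5 mm, 18 mm wide for 6 mm, then tapers over 11 mm to 8 mm at the tip.
- coupling_mouth (a point): Centre of the round mouth (36 mm wide outside) of the grey quick coupling on the pump's sloping panel. z points out along the bore, 35 degrees from vertical, leaning to the pump's low front, which faces the robot; x points up the slope, y runs level. The bell mouth narrows from 27 to 20 mm in 5 mm. Fully home, the shoulder lies on the mouth and filter_center is 26 mm out along z.
- latch (a joint): The coupling's sprung steel thumb latch, a plate across the bore 17 mm below the mouth, its pad at the coupling's -x side. 0 (m) is pad out, tongue in the bore; 6 mm is fully in. The entering stem drives it in 1.5 to 3 mm; it springs back to 0 to 0.6 mm as the stem's groove comes opposite and so locks it. Pushing a stem home takes 8 to 15 N if held straight. It needs no touching.
- poppet (a joint): Sprung white valve in the bottom of the bore: 0 (m) is up, its top 29 mm below the mouth; the stem's tip presses it about 7 mm down when home. It pushes back with 2 to 5 N, throws an unlocked stem back and lifts a locked one by about 1 mm against the latch.
- pump: The white vacuum pump, fixed, 240 mm deep (x), 270 mm wide (y); origin at the centre of its underside, its low front at -x. Front edge 62 mm high, panel rising at 35 degrees to a flat top 167 mm high, which carries a handle up to 205 mm high along the back. The coupling stands 46 mm off the panel; nothing else on the panel is over 22 mm high.
- stand: The blue stand, a fixed block 70 mm (x) by 170 mm (y) by 40 mm high; origin at the centre of its underside. Two holes 24 mm wide go through it, 50 mm either side of the centre along its y axis: one holds the filter, the other the plug. The shoulders rest on its top; the filter lifts straight out.
- plug_center (a point): The red blanking plug, loose, in the other hole of the stand, to be left there: same stem and shoulder, red grip 30 mm in diameter above. The point lies on its axis 14 mm above the stand's top, half-way up the 28 mm that show.
- slides_blue_center (a point): Blue and white box of microscope slides, loose, 83 x 35 x 28 mm, lying on the bench; its centre. To be left alone.
- slides_red_center (a point): Red and white box of microscope slides, loose, 83 x 35 x 28 mm, lying on the bench; its centre. To be left alone.
- cup_center (a point): Specimen jar with a red lid, loose, 60 mm in diameter, 62 mm high; its centre. To be left alone.
- reagent_center (a point): White reagent bottle with a blue cap, loose, 56 mm in diameter, 135 mm high; its centre. To be left alone.
- cuvettes_center (a point): Small clear divided box, loose, 70 x 45 x 30 mm; its centre. To be left alone.
There are look-alikes about, which are no part of the job. Leave any purple or yellow look-alike of the part that bears filter_center alone.

How it is judged (in metres and radians):
At the end, for the whole second after the job is handed in: The filter sits locked in the coupling: its shoulder within 3 mm of the mouth (filter_center 23.5 to 29 mm out along the coupling's z and within 5 mm of its axis sideways), its axis within 0.12 rad of the bore's, the thumb latch back out (joint below 1.1 mm), and it stays so once let go (z of filter_center in the frame of coupling_mouth between 0.0235 and 0.029 m and x of filter_center in the frame of coupling_mouth between -0.005 and 0.005 m and y of filter_center in the frame of coupling_mouth between -0.005 and 0.005 m and angle between the z axis of filter_center and the z axis of coupling_mouth, either way round below 0.12 rad and value of joint latch below 0.0011 m); the robot touches nothing.
It fails at once if the red plug, a slide box, the jar, the bottle or the cuvette box is moved by more than 30 mm from where it stood (distance of any of plug_center, slides_blue_center, slides_red_center, cup_center, reagent_center, cuvettes_center from where it was at the start of the episode above 0.03 m).
It also fails if it takes over 38 s, if anything falls off the work surface, if the arm or the gripper's body presses on something with over 40 N, if the wrist force passes 120 N, or if a joint passes its speed limit or range.

### The arm

A 6-joint arm with a two-finger parallel gripper is mounted at the origin on the work surface. World frame = base frame: x ahead of the robot, y to its left, z up, the work surface at z = 0. Lengths are in m, angles in degrees, forces in N, time in s.
With the tool pointing down it reaches from about 0.275 to 0.85 m from the base axis. Payload 19 kg.
Tool frame: the origin (TCP) lies at the very end of the fingers, on their centre line; the grasp point (between the pads) lies 19 mm behind it; z points along the fingers, y is the line along which they close (so a half turn about z gives the same grasp; the last joint's range is limited). The gripper opens to 85 mm and grips with 20 to 120 N. Pads are 22 mm wide; open, the fingers measure 114 mm over their backs; the gripper's body (76 mm by 85 mm) begins 54 mm behind the grasp point. The pads swing forward as they close: fully open they stand 13 mm farther back than shut.
Start: joints at [-84.569, 8.623, 82.357, -0, 89.026, -7.678], TCP at [0.13, -0.56, 0.231] pointing down, gripper open.
Joint ranges: [-160.23, 160.23], [-39.13, 120.54], [6.94, 153.29], [-79.49, 259.48], [9.18, 160.14], [-161.06, 161.06]. Speed limits (degrees/s): [108.29, 108.29, 127.2, 172.46, 172.46, 172.46].

### API

Orientations are given as [roll, pitch, yaw] about the fixed x, y, z axes, in that order (R = Rz(yaw) Ry(pitch) Rx(roll)).
In Python, from station import telemetry, capture, ticket, nets gives the robot as it stands.
- The arm moves only by the tool move_arm, never from a script. Its argument "plan" is a list that holds one entry, the list of rows, each a list of 6 numbers: the shift along the world's x, y, z in m, then the turn, a rotation vector about the world's x, y, z in rad. In form: [[[x, y, z, ax, ay, az], ...]]. A call has 1 to 8 rows; each row shifts and turns the commanded pose from where the row before left it; what a row does not reach is not made up. A row lasts 1/8 s, in which the tool goes at most 62.5 mm and 10.7 degrees, less where a joint would pass 70% of its speed; a pose out of reach is approached as far as the arm can. A call with a gripper value outside its range is refused whole. "fingers" is the gripper command: -1 is shut, 1 is fully open, values between are in proportion, set as the call begins (left out, the last holds). The fingers move at their own pace and stop on an object; "grip_force" is the grip in N (left out, the last holds). Time passes only in rows, so rows that do not move let the fingers close. It gives the time, the measured TCP pose, the force, the opening and the grip force at its end, in the units of the state.
- telemetry.sense(): the state, without advancing time (a new reading comes with each control period).
- capture(name): name is "scene" or "top" or "wrist"; returns a dict with "pixels" (384x512x3 uint8, red, green, blue), "z_map" (384x512 float32, m along the optical axis (not along the pixel's ray), 0 where there is no reading), "K" (3x3 intrinsics, pixels), "pose" (4x4, takes a point from camera to world coordinates). Camera axes: x right, y up, looking along -z (the intrinsics and any distortion apply to the point x, -y, -z); pixel columns grow to the right and rows downward; lengths in m; the calibration is good to about 2 mm. A picture is of the moment at which its call begins.
- ticket.hand_in(): hands the job in; it is judged then, once.
Trained networks look in a picture, given as the dict that the camera call returned (one of the last four; its "shot" number tells which), for a name from the list of things; names that differ only in an ending like _2 or _b are one class to them, and where a whole thing is asked for, a point or a joint stands for the part that bears it (a point fixed in the world has none). Each returns a list of dicts, best first, with "p" (0 to 1); they miss things now and then, are a little off and sometimes report something else, mostly with a low value. They report only what shows in the picture. A call takes as long as a camera call. They do not tell look-alikes from the thing itself.
- nets.silhouettes(picture, thing): "region" (384x512 bool, what is visible of it) and "box" ([centre column, centre row, width, height] in pixels, round what is visible of it).
- nets.pinpoint(picture, thing): "centre" ([row, column] in pixels: a listed point, or the origin of a listed thing).
The state is a dict: "time_s": time; "joints": joint angles; "joint_vel": joint speeds; "tau": joint torques, N m; "tool_pos": TCP position; "tool_rot": TCP orientation; "force": force on the tool from outside, world axes, zero at the start; "moment": the same for the moment, N m; "opening": opening from 0.0 (shut) to 1.0 (fully open); "finger_force": force on a finger pad.
Only numpy, scipy, OpenCV 4.12 (cv2) and the standard library are available. Lean on these libraries where they do the work, as an engineer would, in place of code of your own. Each camera call takes 0.05 s, during which the arm holds its last target. There are 200 camera calls.

## Working session

There is one attempt and no reset: what is moved stays moved. The work goes in short steps, Python scripts to look and compute and a tool call to move; the robot and the scene stay as the last step left them, time stands still between calls to the robot, and variables do not carry over. Pictures are saved under pics/ and viewed, at most 10 in all, crops included, and the job is handed in when it is done.

Besides the shell and the picture viewer there is one more tool, called after "Emit:" as name(argument=value, ...) on one line, values as JSON. move_arm: Moves the arm, as the interface text tells. Its arguments: {"type":"object","properties":{"plan":{"type":"array"},"fingers":{"type":"number"},"grip_force":{"type":"number"}},"required":["plan"]}

```bash
mkdir -p pics; ls
cat > h.py <<'E'
import numpy as np, cv2
from station import telemetry, capture, ticket, nets
def world(p,r,c,z=None):
    K,T=p["K"],p["pose"]
    if z is None:
        w=p["z_map"][max(0,int(r)-2):int(r)+3,max(0,int(c)-2):int(c)+3]; w=w[w>0]; z=np.median(w) if len(w) else np.nan
    x=(c-K[0,2])/K[0,0]*z; y=(r-K[1,2])/K[1,1]*z
    return (T@np.array([x,-y,-z,1]))[:3]
def cloud(p):
    K,T=p["K"],p["pose"]; r,c=np.mgrid[:384,:512]; z=p["z_map"]
    P=np.stack([(c-K[0,2])/K[0,0]*z,-(r-K[1,2])/K[1,1]*z,-z,np.ones_like(z)],-1)
    P=(P@T.T)[...,:3]; P[z==0]=np.nan; return P
def save(p,n,box=None,s=1):
    im=p["pixels"][...,::-1]
    if box: im=im[box[0]:box[1],box[2]:box[3]]
    cv2.imwrite("pics/"+n,cv2.resize(im,None,fx=s,fy=s,interpolation=cv2.INTER_CUBIC))
E
python3 - <<'E'
from h import *
np.set_printoptions(precision=4,suppress=True)
a=capture("scene");b=capture("top")
im=np.vstack([a["pixels"],b["pixels"]])[...,::-1]
cv2.imwrite("pics/a.png",cv2.resize(np.hstack([a["pixels"],b["pixels"]])[...,::-1],(800,300),interpolation=cv2.INTER_AREA))
save(a,"scene.png",None,1.5);save(b,"top.png",None,1.5)
for n,p in(("scene",a),("top",b)):
  print(n,p["K"][0],p["pose"])
  for t in["filter_center","coupling_mouth","plug_center","stand","pump","slides_blue_center","slides_red_center","cup_center","reagent_center","cuvettes_center"]:
    for d in nets.pinpoint(p,t)[:3]:
      r,c=d["centre"];print(t,round(d["p"],2),round(r),round(c),world(p,r,c))
E
```

```text
pics
scene [428.0212   0.     251.4966] [[-0.0871 -0.8626  0.4983  1.0726]
 [ 0.9962 -0.0774  0.04    0.1587]
 [ 0.0041  0.4999  0.8661  1.0008]
 [ 0.      0.      0.      1.    ]]
filter_center 0.93 223 333 [0.6139 0.3163 0.0873]
filter_center 0.76 190 326 [0.5245 0.2994 0.0912]
filter_center 0.56 164 336 [0.4412 0.3263 0.0818]
coupling_mouth 0.96 179 137 [ 0.5708 -0.1507  0.1483]
plug_center 0.43 188 287 [0.5126 0.2035 0.0663]
stand 0.75 203 302 [0.5388 0.2454 0.0389]
slides_blue_center 0.66 159 204 [ 0.4182 -0.0254  0.0264]
slides_red_center 0.95 150 144 [ 0.3998 -0.1982  0.0224]
slides_red_center 0.59 165 388 [0.4401 0.4551 0.0959]
reagent_center 0.79 164 390 [0.4396 0.4588 0.098 ]
reagent_center 0.4 203 302 [0.5391 0.2447 0.0388]
cuvettes_center 0.6 235 386 [0.5942 0.4637 0.0072]
top [377.4792   0.     255.4551] [[-0.0064  0.9773 -0.212   0.2832]
 [-1.     -0.0056  0.0045  0.1348]
 [ 0.0032  0.212   0.9773  1.2713]
 [ 0.      0.      0.      1.    ]]
filter_center 0.71 228 192 [0.4253 0.3288 0.0883]
filter_center 0.65 203 204 [0.5051 0.2936 0.0926]
filter_center 0.48 175 200 [0.5963 0.3092 0.0881]
coupling_mouth 0.71 173 349 [ 0.5899 -0.1611  0.1351]
coupling_mouth 0.25 231 299 [ 0.4212 -0.0137  0.0275]
plug_center 0.43 202 233 [0.5135 0.2015 0.0662]
stand 0.9 203 221 [0.5148 0.2447 0.0392]
pump 0.74 163 331 [ 0.6227 -0.1096  0.1263]
slides_blue_center 0.75 234 300 [ 0.4116 -0.0163  0.0283]
slides_red_center 0.5 241 360 [ 0.3875 -0.2122  0.0269]
cup_center 0.82 150 202 [0.6919 0.3071 0.0601]
reagent_center 0.91 228 150 [0.423  0.4535 0.1116]
cuvettes_center 0.76 184 159 [0.5879 0.4607 0.0041]
```

View pics/scene.png

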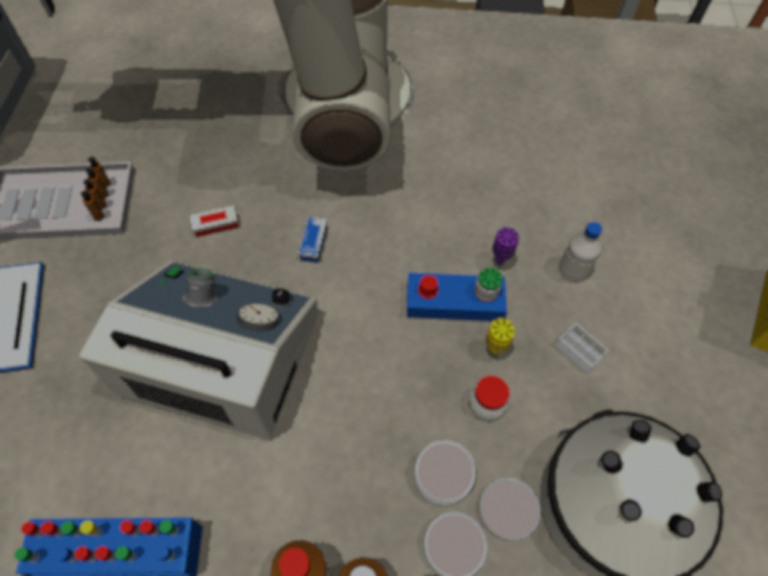

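View pics/top.png

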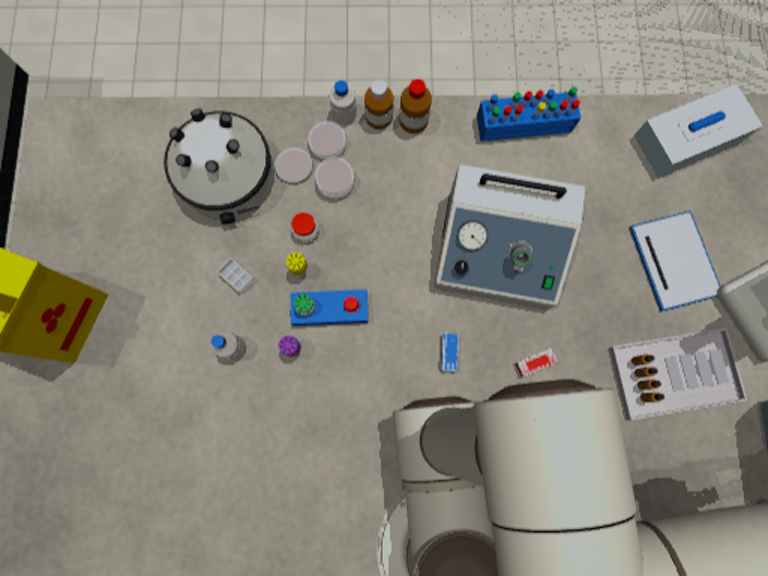

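Candidates for the filter in the scene view: green at (col 326, row 190) in the stand, purple at (336,164), and yellow at (333,223), both standing on the bench. The green-capped one in the blue stand fits the description. The red plug is at (285,188). The pump's coupling is at (132,190) with its low front facing the robot. Next I confirm with a crop and measure.

```bash
cat > m.py <<'E'
from h import *
np.set_printoptions(precision=4,suppress=True)
crops=[]
for n,bf,bc in(("scene",(180,330),(175,135)),("top",(203,204),(168,348))):
  p=capture(n);P=cloud(p);im=p["pixels"].astype(int)
  for b in((bf[0],bf[1]) if n=="top" else (190,326),(bc[0],bc[1])):
    crops.append(cv2.resize(p["pixels"][b[0]-40:b[0]+40,b[1]-50:b[1]+50],(400,300),interpolation=cv2.INTER_CUBIC))
  # filter cap
  d=np.hypot(P[...,0]-.51,P[...,1]-.296)<.04
  g=d&(P[...,2]>.085)
  q=P[g];print(n,"cap n",len(q),"bbox mid",(q.min(0)+q.max(0))/2,"ext",np.ptp(q,axis=0),"mean",q.mean(0))
  s=(np.abs(P[...,2]-.04)<.006)&(np.abs(P[...,0]-.515)<.06)&(np.abs(P[...,1]-.245)<.11)
  rect=cv2.minAreaRect(P[s][:,:2].astype(np.float32));print(" stand",rect,np.median(P[s][:,2]))
  # panel plane
  m=(np.abs(P[...,0]-.6)<.12)&(np.abs(P[...,1]+.13)<.16)&(P[...,2]>.05)
  q=P[m];N=None
  rng=np.random.default_rng(0);best=0
  for _ in range(800):
    a=q[rng.choice(len(q),3,False)];v=np.cross(a[1]-a[0],a[2]-a[0]);l=np.linalg.norm(v)
    if l<1e-6:continue
    v/=l;v*=np.sign(v[2])
    if not .75<v[2]<.88:continue
    i=np.abs((q-a[0])@v)<.002
    if i.sum()>best:best=i.sum();I=i
  for _ in range(3):
    c0=q[I].mean(0);v=np.linalg.svd(q[I]-c0,full_matrices=False)[2][2];v*=np.sign(v[2]);I=np.abs((q-c0)@v)<.003
  yaw=np.degrees(np.arctan2(-v[1],-v[0]));print(" panel n",I.sum(),v,"tilt",np.degrees(np.arccos(v[2])),"yaw",yaw)
  yw=np.radians(yaw); Z=np.array([-np.sin(.6109)*np.cos(yw),-np.sin(.6109)*np.sin(yw),np.cos(.6109)])
  Y=np.array([-np.sin(yw),np.cos(yw),0]);X=np.cross(Y,Z)
  h=(q-c0)@Z;k=(h>.040)&(h<.052)&(np.hypot(q[:,0]-.58,q[:,1]+.155)<.05)
  r=q[k]-c0;u=np.c_[r@X,r@Y];mid=(u.min(0)+u.max(0))/2;hm=np.percentile(r@Z,[10,50,90])
  print(" rim n",k.sum(),"ext",np.ptp(u,axis=0),"h",hm,"mouth",c0+X*mid[0]+Y*mid[1]+Z*.046)
  print(" u hull circ",cv2.minEnclosingCircle(u.astype(np.float32)))
cv2.imwrite("pics/crop.png",np.vstack([np.hstack(crops[:2]),np.hstack(crops[2:])])[...,::-1])
t=telemetry.sense();print(t)
E
python3 m.py
```

```text
scene cap n 191 bbox mid [0.5103 0.3004 0.0906] ext [0.0407 0.0383 0.0108] mean [0.5123 0.3    0.0913]
 stand ((0.5124435424804688, 0.2505163848400116), (0.07365280389785767, 0.16997312009334564), 2.225969076156616) 0.03877390641278261
 panel n 3521 [-0.5584  0.1113  0.8221] tilt 34.70453282790709 yaw -11.27568088498066
 rim n 100 ext [0.0363 0.035 ] h [0.0407 0.0441 0.0461] mouth [ 0.5857 -0.1522  0.1606]
 u hull circ ((-0.006672735791653395, -0.025808745995163918), 0.02018675021827221)
top cap n 129 bbox mid [0.5077 0.2997 0.0915] ext [0.0391 0.0384 0.0118] mean [0.5068 0.3001 0.092 ]
 stand ((0.5099762678146362, 0.25011226534843445), (0.07072192430496216, 0.16830015182495117), 2.3195149898529053) 0.03938748955505145
 panel n 3361 [-0.5606  0.1086  0.8209] tilt 34.823433158164086 yaw -10.96315173221985
 rim n 82 ext [0.0362 0.0353] h [0.0411 0.0439 0.047 ] mouth [ 0.5845 -0.1522  0.1606]
 u hull circ ((0.00878178421407938, -0.019154950976371765), 0.01965237781405449)
{'time_s': 1.2, 'joints': array([-84.5674,   8.6225,  82.3565,   0.0005,  89.0264,  -7.6769]), 'joint_vel': array([-0.0095,  0.075 , -0.0096,  0.0522,  0.1554,  0.0301]), 'tau': array([ -0.0028, -71.2815, -57.1046,  -0.0005,   0.0015,   0.    ]), 'tool_pos': array([ 0.1304, -0.56  ,  0.2313]), 'tool_rot': array([-179.9948,   -0.0012,   13.1094]), 'force': array([ 0.4846, -0.83  , -0.549 ]), 'moment': array([-0.0337, -0.0155, -0.0264]), 'finger_force': 0.0, 'opening': 0.9978249421477219}
```

View pics/crop.png

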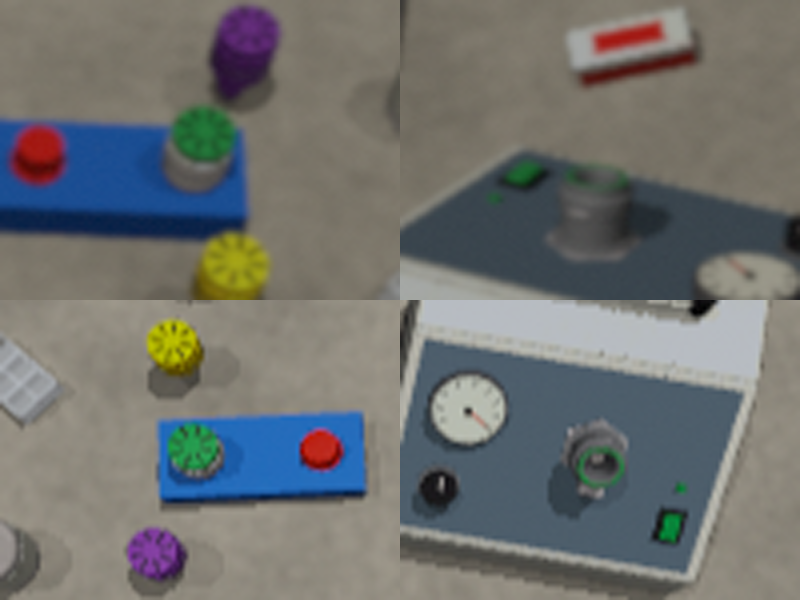

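The crop shows the green-capped white filter at the stand's left hole, with the red plug at the right. The grey coupling's mouth ring leans toward the robot. The measurements agree: filter axis (0.509, 0.300), cap top 0.092; coupling mouth (0.585, −0.152, 0.161), tilt 35°, pump yaw −11°.

Emit:
move_arm(plan=[[[0.022,0.05,0,0,0,-0.013],[0.022,0.05,0,0,0,-0.013],[0.022,0.05,0,0,0,-0.013],[0.022,0.05,0,0,0,-0.013],[0.022,0.05,0,0,0,-0.013],[0.022,0.05,0,0,0,-0.013],[0.022,0.05,0,0,0,-0.013],[0.022,0.05,0,0,0,-0.013]]], fingers=1, grip_force=50)

```text
time_s: 2.2
tool_pos: [0.3067, -0.1584, 0.2315]
tool_rot: [180.0, -0.0, 7.1]
force: [1.4, -0.1, -0.2]
opening: 1.005
finger_force: 0.0
```

Emit:
move_arm(plan=[[[0.022,0.05,0,0,0,-0.013],[0.022,0.05,0,0,0,-0.013],[0.022,0.05,0,0,0,-0.013],[0.022,0.05,0,0,0,-0.013],[0.022,0.05,0,0,0,-0.013],[0.022,0.05,0,0,0,-0.013],[0.022,0.05,0,0,0,-0.013],[0.022,0.05,0,0,0,-0.013]]])

```text
time_s: 3.2
tool_pos: [0.4828, 0.242, 0.2313]
tool_rot: [-180.0, -0.0, 1.2]
force: [0.5, -1.5, 0.2]
opening: 1.0
finger_force: 0.0
```

Emit:
move_arm(plan=[[[0.013,0.029,-0.02,0,0,-0.01],[0.013,0.029,-0.02,0,0,-0.01],[0,0,0,0,0,0]]])

```text
time_s: 3.58
tool_pos: [0.5081, 0.2992, 0.1891]
tool_rot: [179.9, 0.2, 0.1]
force: [0.1, -0.4, 0.2]
opening: 1.0
finger_force: 0.0
```

Run:
```python
from h import *
np.set_printoptions(precision=4,suppress=True)
p=capture("wrist");P=cloud(p);save(p,"w1.png",None,1.2)
print(p["pose"])
q=P[(np.hypot(P[...,0]-.51,P[...,1]-.3)<.04)&(P[...,2]>.085)&(P[...,2]<.1)]
print(len(q),(q.min(0)+q.max(0))/2,np.ptp(q,axis=0),q.mean(0))
for d in nets.pinpoint(p,"filter_center"):print(d,world(p,*d["centre"]))
print(telemetry.sense()["tool_pos"],telemetry.sense()["tool_rot"])
```

```text
[[ 0.0027  0.9477  0.3191  0.5896]
 [-1.      0.0022  0.002   0.3003]
 [ 0.0012 -0.3191  0.9477  0.3314]
 [ 0.      0.      0.      1.    ]]
1795 [0.5094 0.299  0.0904] [0.0401 0.0404 0.0104] [0.5108 0.2989 0.0929]
{'centre': [178.4, 259.1], 'p': 0.86} [0.5187 0.2982 0.0934]
{'centre': [260.4, 226.9], 'p': 0.81} [0.439  0.3272 0.0887]
{'centre': [68.4, 231.5], 'p': 0.63} [0.6025 0.319  0.0888]
[0.5083 0.2979 0.1912] [179.9849   0.0254   0.0775]
```

View pics/w1.png

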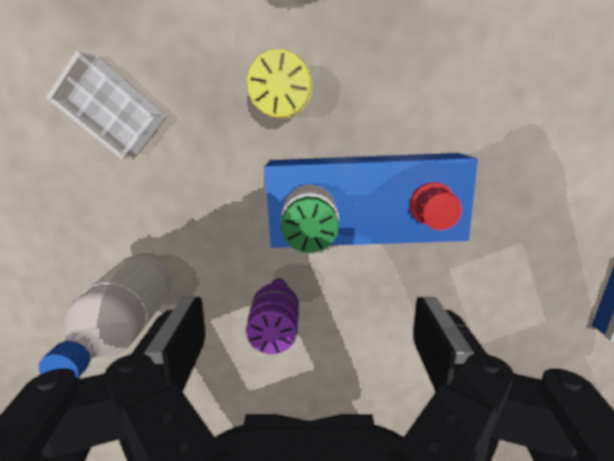

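The wrist view shows the green filter cap at (257,185 in native pixels) in the stand. The plug is well to the right, and the purple look-alike and the bottle are clear of the closing line. Descending.

Emit:
move_arm(plan=[[[0.001,0.001,-0.05,0,0,0],[0,0,-0.05,0,0,0],[0,0,-0.035,0,0,0],[0,0,-0.01,0,0,0],[0,0,0,0,0,0]]])

```text
time_s: 4.3
tool_pos: [0.5098, 0.2988, 0.0474]
tool_rot: [-180.0, -0.1, 0.0]
force: [0.8, 0.2, 0.1]
opening: 1.001
finger_force: 0.0
```

Emit:
move_arm(plan=[[[0,0,0,0,0,0],[0,0,0,0,0,0],[0,0,0,0,0,0],[0,0,0,0,0,0],[0,0,0,0,0,0],[0,0,0,0,0,0]]], fingers=-1, grip_force=50)

```text
time_s: 5.05
tool_pos: [0.5098, 0.2992, 0.0474]
tool_rot: [-180.0, -0.1, 0.1]
force: [-2.8, -1.8, 9.1]
opening: 0.481
finger_force: 49.6
```

Emit:
move_arm(plan=[[[0,0,0.015,0,0,0],[0,0,0.045,0,0,0],[0,0,0.05,0,0,0],[0,0,0.05,0,0,0],[0,-0.02,0.03,0,0,0]]], fingers=-1, grip_force=80)

```text
time_s: 5.68
tool_pos: [0.5094, 0.2796, 0.2399]
tool_rot: [-179.9, -0.2, 0.1]
force: [0.6, 0.9, -0.9]
opening: 0.472
finger_force: 80.8
```

Emit:
move_arm(plan=[[[0.001,-0.042,0.001,-0.006,-0.061,-0.019],[0.001,-0.042,0.001,-0.006,-0.061,-0.019],[0.001,-0.042,0.001,-0.006,-0.061,-0.019],[0.001,-0.042,0.001,-0.006,-0.061,-0.019],[0.001,-0.042,0.001,-0.006,-0.061,-0.019],[0.001,-0.042,0.001,-0.006,-0.061,-0.019],[0.001,-0.042,0.001,-0.006,-0.061,-0.019],[0.001,-0.042,0.001,-0.006,-0.061,-0.019]]])

```text
time_s: 6.68
tool_pos: [0.5171, -0.0581, 0.2455]
tool_rot: [179.3, -28.3, -8.7]
force: [1.4, 0.5, -2.1]
opening: 0.471
finger_force: 80.6
```

Emit:
move_arm(plan=[[[0.001,-0.042,0.001,-0.006,-0.061,-0.019],[0.001,-0.042,0.001,-0.006,-0.061,-0.019],[0,0,0,0,0,0]]])

```text
time_s: 7.05
tool_pos: [0.5185, -0.1434, 0.2468]
tool_rot: [180.0, -35.1, -11.4]
force: [0.4, -0.4, -0.0]
opening: 0.469
finger_force: 80.9
```

```bash
cat > g.py <<'E'
from h import *
from scipy.spatial.transform import Rotation as Ro
np.set_printoptions(precision=4,suppress=True)
t=telemetry.sense();R=Ro.from_euler("xyz",t["tool_rot"],degrees=True).as_matrix()
yw=np.radians(-11.1);Z=np.array([-np.sin(.6109)*np.cos(yw),-np.sin(.6109)*np.sin(yw),np.cos(.6109)])
Y=np.array([-np.sin(yw),np.cos(yw),0]);X=np.cross(Y,Z);M=np.array([.585,-.152,.1606])
G=np.c_[X,-Y,-Z]
def report():
    print("tcp",t["tool_pos"],"f",t["force"],"open",t["opening"],"rotvec to goal",Ro.from_matrix(G@R.T).as_rotvec())
    d=t["tool_pos"]-M;print("tcp in mouth frame",d@X,d@Y,d@Z)
E
python3 - <<'E'
from g import *
report();p=capture("wrist");save(p,"w2.png",None,1.2)
P=cloud(p)
for d in nets.pinpoint(p,"coupling_mouth"):print(d,world(p,*d["centre"]))
for d in nets.pinpoint(p,"filter_tip"):print(d,world(p,*d["centre"]))
h=(P-M)@Z;k=(np.abs(h)<.004)&(np.hypot((P-M)@X,(P-M)@Y)<.03)
u=np.c_[((P-M)@X)[k],((P-M)@Y)[k]];print("rim",k.sum(),u.min(0),u.max(0),np.median(h[k]))
E
```

```text
tcp [ 0.5185 -0.1434  0.2468] f [ 0.4043 -0.4413 -0.019 ] open 0.4685173662876759 rotvec to goal [0.001  0.0019 0.0057]
tcp in mouth frame -0.005396138976990362 -0.004325380226919306 0.10899105448312921
{'centre': [180.8, 255.4], 'p': 0.66} [ 0.5953 -0.1566  0.1259]
{'centre': [183.2, 252.6], 'p': 0.74} [ 0.5912 -0.1531  0.133 ]
{'centre': [216.6, 255.9], 'p': 0.6} [ 0.533  -0.145   0.2607]
rim 820 [-0.019  -0.0197] [0.0165 0.0152] -0.0005619231375347507
```

View pics/w2.png

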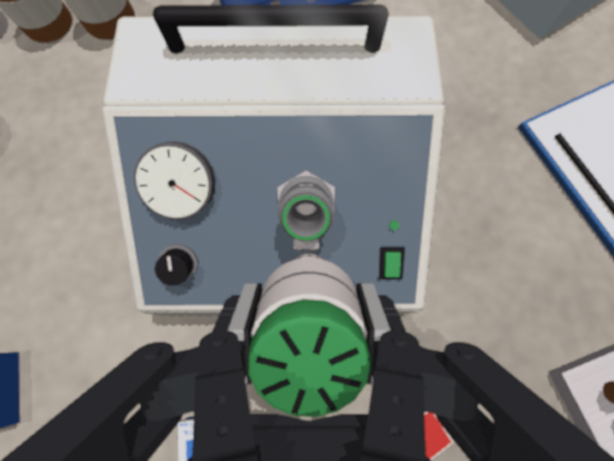

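The wrist view shows the filter held straight in the fingers (cap at about (258,299) native). The coupling mouth ring is at about (254,181), in line with it. I compare the held cap with the mouth in the same picture.

Run:
```python
from g import *
p=capture("wrist");P=cloud(p);T=t["tool_pos"];im=p["pixels"].astype(int)
L=(P-T)@R   # tool frame
dep=-L[...,2]  # behind TCP
ok=(np.hypot(L[...,0],L[...,1])<.035)
top=ok&(dep>.03)&(dep<.06)&(im[...,1]>im[...,0]+30)
q=L[top];print("cap",top.sum(),"z pct",np.percentile(q[:,2],[2,50,98]),"min",q.min(0),"max",q.max(0))
A=np.c_[q[q[:,2]<np.median(q[:,2])+.002]];c=A.mean(0);n=np.linalg.svd(A-c,full_matrices=False)[2][2];print("cap normal tool",n,"mid",(A.min(0)+A.max(0))/2)
# white cylinder body points
b=ok&(dep>-.01)&(dep<.035)&(im.min(-1)>110);w=L[b]
if len(w)>50:
  for z0 in np.arange(-.035,.01,.01):
    s=w[(w[:,2]>z0)&(w[:,2]<z0+.01)]
    if len(s)>20:print("body",z0,len(s),"x max",s[:,0].max(),s[:,0].min(),"y",s[:,1].min(),s[:,1].max())
# rim by green ring colour
rc=(P-M);gr=(np.abs(rc@Z)<.012)&(np.hypot(rc@X,rc@Y)<.03)&(im[...,1]>im[...,0]+25)
u=L[gr];print("ring tool frame n",gr.sum(),u.min(0),u.max(0),(u.min(0)+u.max(0))/2, "mouth frame h",np.median((rc@Z)[gr]),"X",((rc@X)[gr].min()+(rc@X)[gr].max())/2,"Y",((rc@Y)[gr].min()+(rc@Y)[gr].max())/2)
```

```text
cap 6907 z pct [-0.0466 -0.0453 -0.0369] min [-0.02   -0.0216 -0.0474] max [ 0.0206  0.0194 -0.0343]
cap normal tool [ 0.0151 -0.0005 -0.9999] mid [ 0.0001 -0.0006 -0.0453]
body -0.035 1472 x max 0.021075313853340757 0.0038428859486320235 y -0.02891679042069268 0.03295684123764825
body -0.025 1040 x max 0.02128506856150729 0.005484324310637972 y -0.02924918195061602 0.03335947275929062
body -0.015 774 x max 0.02103693225646031 0.005823097657913822 y -0.02923913287239571 0.026485452522503485
body -0.0049999999999999975 191 x max 0.020671920692225655 0.0076348278475349045 y -0.025447912111164168 0.023514943471144852
ring tool frame n 451 [-0.0139 -0.0165  0.107 ] [0.0209 0.0176 0.1188] [0.0035 0.0005 0.1129] mouth frame h 1.3229095963525073e-06 X -0.001433807912233933 Y -0.0020192424784027064
```

Emit:
move_arm(plan=[[[0.004,0.0018,0.0025,0.001,0.002,0.006],[0.0113,-0.0022,-0.0164,0,0,0],[0.0113,-0.0022,-0.0164,0,0,0],[0.0113,-0.0022,-0.0164,0,0,0],[0,0,0,0,0,0],[0,0,0,0,0,0]]])

```text
time_s: 8.0
tool_pos: [0.5575, -0.1453, 0.2003]
tool_rot: [-180.0, -35.0, -10.8]
force: [-0.4, 1.1, -1.3]
opening: 0.471
finger_force: 80.9
```

Run:
```python
from g import *
report();p=capture("scene");P=cloud(p);s=capture("wrist")
a=cv2.resize(p["pixels"][135:235,80:205],(400,320),interpolation=cv2.INTER_CUBIC);b=cv2.resize(s["pixels"][100:340,110:410],(400,320))
cv2.imwrite("pics/pre.png",np.hstack([a,b])[...,::-1])
```

```text
tcp [ 0.5575 -0.1453  0.2003] f [-0.4036  1.0787 -1.2994] open 0.4713870380482754 rotvec to goal [-0.0003 -0.0007 -0.0053]
tcp in mouth frame -0.00042500388492776927 0.0012834073639377492 0.048770301399687584
```

View pics/pre.png

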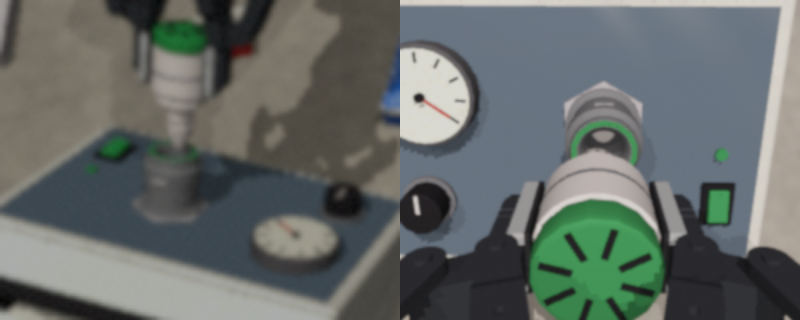

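The scene crop shows the stem just above the mouth; both views and the telemetry put it about 3 mm too far toward +Y. I correct that and enter slowly.

Emit:
move_arm(plan=[[[-0.0011,-0.003,-0.0003,0,0,-0.005],[0.00225,-0.00044,-0.00328,0,0,0],[0.00225,-0.00044,-0.00328,0,0,0],[0.00225,-0.00044,-0.00328,0,0,0],[0.00225,-0.00044,-0.00328,0,0,0],[0,0,0,0,0,0]]])

```text
time_s: 8.85
tool_pos: [0.5652, -0.1505, 0.1857]
tool_rot: [-180.0, -34.9, -11.2]
force: [-0.2, -1.6, -0.6]
opening: 0.469
finger_force: 80.9
```

Run:
```python
from g import *
report();print("f in mouth",t["force"]@np.c_[X,Y,Z])
p=capture("wrist");P=cloud(p)-M;im=p["pixels"].astype(int)
k=(np.abs(P@Z)<.01)&(np.hypot(P@X,P@Y)<.03)&(P@X>-.01)
u=np.c_[(P@X)[k],(P@Y)[k]];print(k.sum(),u.min(0),u.max(0))
L=(P+M-t["tool_pos"])@R;s=(np.hypot(L[...,0],L[...,1])<.03)&(L[...,2]>.004)&(L[...,2]<.03)
if s.sum():print("shoulder/stem",s.sum(),L[s].min(0),L[s].max(0))
cv2.imwrite("pics/in1.png",cv2.resize(p["pixels"][80:240,150:360],(787,600),interpolation=cv2.INTER_CUBIC)[...,::-1])
```

```text
tcp [ 0.5652 -0.1505  0.1857] f [-0.164  -1.5939 -0.6225] open 0.4691521679615377 rotvec to goal [-0.0008 -0.0016  0.0006]
tcp in mouth frame -0.0017598613718371116 -0.002322342778865487 0.031838106424338805
f in mouth [-0.2376 -1.5957 -0.5936]
1482 [-0.0074 -0.0227] [0.0202 0.0188]
shoulder/stem 29 [ 0.0069 -0.0055  0.0057] [0.0171 0.0052 0.0299]
```

Emit:
move_arm(plan=[[[0.00169,-0.00033,-0.00246,0,0,0],[0.00169,-0.00033,-0.00246,0,0,0],[0,0,0,0,0,0]]])

```text
time_s: 9.28
tool_pos: [0.5687, -0.1513, 0.1812]
tool_rot: [-180.0, -35.0, -11.2]
force: [1.6, -0.7, -0.8]
opening: 0.473
finger_force: 80.9
```

Run:
```python
from g import *
report();print("f in mouth",t["force"]@np.c_[X,Y,Z],"m",t["moment"])
```

```text
tcp [ 0.5687 -0.1513  0.1812] f [ 1.6093 -0.6594 -0.7691] open 0.47282234858388017 rotvec to goal [-0.0004 -0.0008  0.0008]
tcp in mouth frame -0.0013949087905226459 -0.0024063454427436315 0.026068755865692152
f in mouth [ 0.9564 -0.3372 -1.6086] m [-0.0211  0.077   0.0377]
```

Emit:
move_arm(plan=[[[0.00169,-0.00033,-0.00246,0,0,0],[0.00169,-0.00033,-0.00246,0,0,0],[0,0,0,0,0,0]]])

```text
time_s: 9.65
tool_pos: [0.5721, -0.152, 0.1762]
tool_rot: [-180.0, -34.9, -11.2]
force: [3.1, -0.7, -1.6]
opening: 0.469
finger_force: 80.9
```

Run:
```python
from g import *
report();print("f in mouth",t["force"]@np.c_[X,Y,Z],"m",t["moment"])
```

```text
tcp [ 0.5721 -0.152   0.1762] f [ 3.0963 -0.6976 -1.6081] open 0.46944351405263995 rotvec to goal [-0.0004 -0.0009  0.0008]
tcp in mouth frame -0.0014390826414714573 -0.0024369111693731036 0.020008527538049985
f in mouth [ 1.6764 -0.0884 -3.1371] m [-0.1415 -0.2053 -0.0976]
```

Emit:
move_arm(plan=[[[0.00169,-0.00033,-0.00246,0,0,0],[0.00169,-0.00033,-0.00246,0,0,0],[0.00056,-0.00011,-0.00082,0,0,0],[0,0,0,0,0,0]]])

```text
time_s: 10.15
tool_pos: [0.576, -0.1527, 0.1706]
tool_rot: [-180.0, -35.0, -11.2]
force: [1.6, -0.7, 1.6]
opening: 0.475
finger_force: 81.3
```

Run:
```python
from g import *
report();print("f in mouth",t["force"]@np.c_[X,Y,Z],"m",t["moment"])
```

```text
tcp [ 0.576  -0.1527  0.1706] f [ 1.5625 -0.7345  1.5895] open 0.47483496489578103 rotvec to goal [-0.0004 -0.0008  0.0008]
tcp in mouth frame -0.001405256103344083 -0.0024174373662552728 0.013153623701155007
f in mouth [ 2.2835 -0.4199  0.3415] m [-0.1406 -0.1508 -0.0813]
```

Emit:
move_arm(plan=[[[0.00113,-0.00022,-0.00164,0,0,0],[0.00113,-0.00022,-0.00164,0,0,0],[0.00056,-0.00011,-0.00082,0,0,0],[0,0,0,0,0,0]]])

```text
time_s: 10.65
tool_pos: [0.5789, -0.1533, 0.1665]
tool_rot: [-180.0, -35.0, -11.2]
force: [3.5, -1.5, 1.4]
opening: 0.469
finger_force: 81.3
```

Run:
```python
from g import *
report();print("f in mouth",t["force"]@np.c_[X,Y,Z],"m",t["moment"])
```

```text
tcp [ 0.5789 -0.1533  0.1665] f [ 3.5314 -1.4995  1.4263] open 0.46885479184212564 rotvec to goal [-0.0004 -0.0006  0.0008]
tcp in mouth frame -0.0013366379439702868 -0.002411531342989531 0.008157425024784951
f in mouth [ 3.8932 -0.7916 -0.985 ] m [-0.196  -0.3008 -0.0915]
```

```bash
cat > chk.py <<'E'
from g import *
import sys
p=capture("wrist");P=cloud(p);im=p["pixels"].astype(int);s=capture("scene")
L=(P-t["tool_pos"])@R
top=(np.hypot(L[...,0],L[...,1])<.035)&(-L[...,2]>.02)&(-L[...,2]<.08)&(im[...,1]>im[...,0]+30)
q=L[top];A=q[q[:,2]<np.median(q[:,2])+.002];print("cap in tool: mid",(A.min(0)+A.max(0))/2,"z med",np.median(q[:,2]))
d=P-M;Q=d[top];h=Q@Z;Q=Q[h>np.median(h)-.002];c=Q.mean(0);n=np.linalg.svd(Q-c,full_matrices=False)[2][2];n*=np.sign(n@Z)
print("cap in mouth frame: h",np.median(h),"X",((Q@X).min()+(Q@X).max())/2,"Y",((Q@Y).min()+(Q@Y).max())/2,"tilt",np.arccos(n@Z))
S=cloud(s)-M;g=(np.hypot(S@X,S@Y)<.03)&(S@Z>.03)&(S@Z<.12)&(s["pixels"][...,1].astype(int)>s["pixels"][...,0].astype(int)+30)
if g.sum()>20:
  Q=S[g];h=Q@Z;print("scene cap h",np.percentile(h,[50,90]),"X",((Q@X).min()+(Q@X).max())/2,"Y",((Q@Y).min()+(Q@Y).max())/2,g.sum())
a=cv2.resize(s["pixels"][135:225,80:193],(400,320),interpolation=cv2.INTER_CUBIC);b=cv2.resize(p["pixels"][100:340,110:410],(400,320))
cv2.imwrite("pics/"+sys.argv[1],np.hstack([a,b])[...,::-1])
E
python3 chk.py c1.png
```

```text
cap in tool: mid [ 0.0001 -0.0007 -0.0453] z med -0.04531527041111064
cap in mouth frame: h 0.05347195385986249 X -0.001250200262608218 Y -0.0017372330459306615 tilt 0.01527506790065092
scene cap h [0.052  0.0535] X 0.0009926021364768164 Y -0.0016700376463928135 134
```

View pics/c1.png

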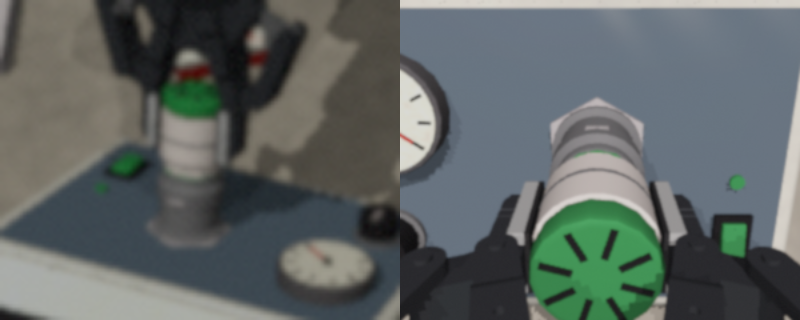

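The filter is in and hasn't slipped, but a thin sliver of the mouth ring still shows in the wrist view. I press on until contact.

Emit:
move_arm(plan=[[[0.00056,-0.00011,-0.00082,0,0,0],[0.00056,-0.00011,-0.00082,0,0,0],[0,0,0,0,0,0]]])

```text
time_s: 11.12
tool_pos: [0.5796, -0.1534, 0.1657]
tool_rot: [180.0, -35.0, -11.1]
force: [-19.9, 3.1, 18.5]
opening: 0.469
finger_force: 84.5
```

Run:
```python
from g import *
report();print("f in mouth",t["force"]@np.c_[X,Y,Z],"m",t["moment"])
```

```text
tcp [ 0.5796 -0.1534  0.1657] f [-19.9227   3.1359  18.5111] open 0.46902505282579865 rotvec to goal [ 0.0001 -0.0007  0.0004]
tcp in mouth frame -0.0012245204140100717 -0.002419579968298757 0.007056162579068937
f in mouth [-5.8905 -0.7584 26.7234] m [ 0.1148  1.087  -0.1223]
```

Solid contact at 27 N with the shoulder at the mouth. A gentle tug will test the lock.

Emit:
move_arm(plan=[[[-0.00113,0.00022,0.00164,0,0,0],[-0.00113,0.00022,0.00164,0,0,0],[0,0,0,0,0,0]]])

```text
time_s: 11.5
tool_pos: [0.578, -0.1531, 0.1673]
tool_rot: [-180.0, -34.9, -11.2]
force: [25.2, -6.0, -16.0]
opening: 0.469
finger_force: 87.8
```

Run:
```python
from g import *
report();print("f in mouth",t["force"]@np.c_[X,Y,Z],"m",t["moment"])
```

```text
tcp [ 0.578  -0.1531  0.1673] f [ 25.1605  -6.0471 -15.9566] open 0.469391117031375 rotvec to goal [-0.0008 -0.0009  0.0012]
tcp in mouth frame -0.0016366985828863052 -0.0024311371335371955 0.00933676738909874
f in mouth [ 12.025   -1.09   -27.9006] m [-0.4796 -1.718  -0.1453]
```

The lock holds against a 28 N pull. I relax, let go, and back off along the bore axis.

Emit:
move_arm(plan=[[[0.0008,-0.0002,-0.0012,0,0,0],[0,0,0,0,0,0]]])

```text
time_s: 11.75
tool_pos: [0.5786, -0.1532, 0.1667]
tool_rot: [-180.0, -34.9, -11.2]
force: [10.4, -2.6, -4.4]
opening: 0.469
finger_force: 90.8
```

Emit:
move_arm(plan=[[[0,0,0,0,0,0],[0,0,0,0,0,0],[0,0,0,0,0,0],[0,0,0,0,0,0],[0,0,0,0,0,0]]], fingers=1)

```text
time_s: 12.38
tool_pos: [0.5783, -0.1532, 0.1669]
tool_rot: [-180.0, -34.9, -11.1]
force: [-0.7, -0.6, -0.2]
opening: 1.001
finger_force: 0.0
```

Emit:
move_arm(plan=[[[-0.0085,0.0017,0.0123,0,0,0],[-0.017,0.0033,0.0246,0,0,0],[-0.022,0.0044,0.0328,0,0,0],[-0.022,0.0044,0.0328,0,0,0],[0,0,0,0,0,0],[0,0,0,0,0,0]]])

```text
time_s: 13.12
tool_pos: [0.5086, -0.1394, 0.2695]
tool_rot: [-180.0, -35.0, -11.2]
force: [-0.3, -0.1, -0.4]
opening: 0.999
finger_force: 0.0
```

```bash
sed -i 's/(np.hypot(L\[...,0\],L\[...,1\])<.035)&(-L\[...,2\]>.02)&(-L\[...,2\]<.08)/(np.hypot((P-M)@X,(P-M)@Y)<.03)\&((P-M)@Z>.03)\&((P-M)@Z<.12)/' chk.py; python3 chk.py c2.png
```

```text
cap in tool: mid [-0.0002  0.      0.08  ] z med 0.08014338847606887
cap in mouth frame: h 0.053454091606759256 X -0.001190064814897614 Y -0.002357415097923388 tilt 0.014348607818464934
scene cap h [0.0519 0.0534] X 0.0005607761071474999 Y 0.0017458796933095284 143
```

View pics/c2.png

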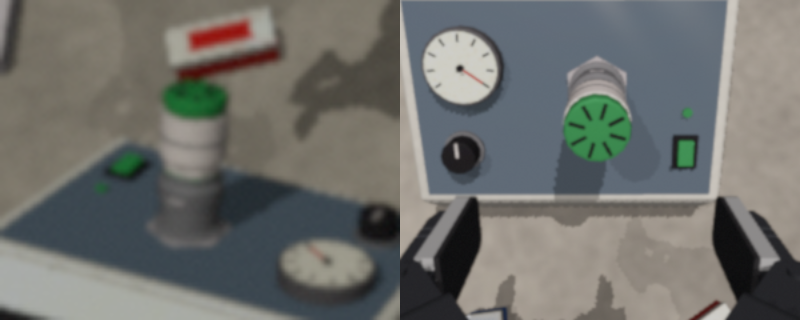

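The filter sits straight on the coupling with its cap top 53.5 mm above the mouth. It stayed put after release and the gripper is clear, so I hand in.

```bash
python3 -c "
from station import ticket
print(ticket.hand_in())"
```

```text
the job is handed in; nothing more can be done
None
```

The filter is fitted and the job is handed in at about 13 s: the shoulder is at the mouth, and the lock held against a 28 N pull, though I did not see the latch pad itself. The gripper is open and clear, and the arm moved nothing but the filter; the hand-in returned no verdict.

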